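# Shut the barber's tool steriliser and set its timer

### The arm

A 6-joint arm with a two-finger parallel gripper is mounted at the origin on the work surface. World frame = base frame: x ahead of the robot, y to its left, z up, the work surface at z = 0. Lengths are in m, angles in rad, forces in N, time in s.
With the tool pointing down it reaches from about 0.325 to 0.85 m from the base axis. Payload 15.5 kg.
Tool frame: the origin (TCP) lies between the finger pads; the fingertips stand 25 mm ahead of it and the grasp point (between the pads) lies 6 mm ahead of it; z points along the fingers, y is the line along which they close (so a half turn about z gives the same grasp; the last joint's range is limited). The gripper opens to 91 mm and grips with 3 to 60 N. Pads are 32 mm wide; open, the fingers measure 118 mm over their backs; the gripper's body (76 mm by 178 mm) begins 60 mm behind the grasp point.
Start: joints at [-1.206, 0.494, 1.345, -0, 1.302, -0.096], TCP at [0.278, -0.56, 0.239] pointing down, gripper open.
Joint ranges: [-2.91, 2.91], [-0.82, 2.16], [0.22, 2.67], [-1.22, 4.37], [0.12, 2.79], [-3.08, 3.08]. Speed limits (rad/s): [1.89, 1.89, 2.57, 3.01, 3.01, 3.01].

### API

Orientations are given as a unit quaternion [x, y, z, w].
In Python, from workcell import robot gives the robot as it stands. Calls block until the motion is done:
- robot.move_pose(position, orientation): joint-space move of the TCP to a pose.
- robot.movel(position, ori=None, vel=0.15): straight line of the TCP; ori=None keeps the orientation; vel is the mean speed in m/s.
- robot.movej(angles): joint-space move.
- robot.move_gripper(opening, squeeze=None): finger opening in m; squeeze is the grip in N (None keeps the last); returns when the fingers have stopped.
- robot.hold(seconds).
- robot.solve_ik(position, orientation): joint angles nearest the present ones, or None.
- robot.state(): the state.
- robot.grab_frame(name): name is "scene" or "top" or "wrist"; returns a dict with "pixels" (400x640x3 uint8, blue, green, red), "fx", "fy", "cx", "cy" (pixels), "R" (3x3) and "t" (3): a world point X has camera coordinates R X + t; the wrist camera has in their place "T_tool_cam" (4x4, takes a point from camera to tool coordinates, whose origin is the TCP and whose axes are the flange's). Camera axes: x right, y down, z forward; pixel columns grow to the right and rows downward; lengths in m; the calibration is good to about 2 mm. A picture is of the moment at which its call begins: read the wrist's pose just before it. There is no depth.
A pose or a line that the arm cannot do raises robot.MotionError and nothing moves.
- robot.hand_in(): hands the job in; it is judged then, once.
The state is a dict: "time_s": time; "joints": joint angles; "joint_velocities": joint speeds; "joint_torque": joint torques, N m; "position": TCP position; "eef_rot": TCP orientation; "contact_force": force on the tool from outside, world axes, zero at the start; "torque": the same for the moment, N m; "opening": finger opening in m; "gripper_force": force on a finger pad.
Only numpy, scipy, OpenCV 4.12 (cv2) and the standard library are available. Lean on these libraries where they do the work, as an engineer would, in place of code of your own. Each camera call takes 0.05 s, during which the arm holds its last target. There are 200 camera calls.

### The job

The combs and trimmer are already lying in the tool steriliser: close its hinged upper half down onto the lower half until the two edges meet flush all round, without slamming it. Then, with it shut, turn the timer knob on the sloping front panel clockwise all the way to its end stop, and let go. Leave the bottle, the jar and the cup standing where they are.

Things in the scene. Friction and masses are not known exactly. Their poses are not given: they have to be found in the camera images.
- steriliser: Fixed lower half: white open-topped shell 130 mm deep (x), 220 wide (y), walls 5 mm, rim 65 mm above the table, a wedge-shaped control panel at its front (-x, turned to the robot's right or partly away from it). Origin: centre of the shell's underside, on the table. The panel slopes at 35 degrees from level, from 59 mm high at the shell (x = -66 mm) down to 13 mm at x = -129 mm.
- lid_hinge (a point): Middle of the hinge line: 65 mm behind (+x) the lower half's origin, 66 mm up. Its axes turn with the upper half: y along the hinge, -x from the hinge to the upper half's front edge, z to its outer (top) side. When shut they are parallel to the lower half's axes.
- lid_front (a point): Middle of the upper half's front edge that meets the lower half's rim, 130 mm from the hinge; axes as lid_hinge. The upper half is a white shell like a shallow tray turned over, 130 by 220 mm, 30 mm high: its outer face is at z = 30 mm. A lip 70 mm wide (y), 8 mm thick (z 2 to 10 mm) sticks out 11 mm beyond this edge.
- lid (a joint): Opening angle of the upper half, in rad: 0 = shut, edges touching; grows as it swings up and back (1.57 = upright; stop at 1.8). The hinge is stiff: it stays where it is left and has to be moved all the way; 3 to 5 N at the front edge moves it.
- timer_grip (a point): On the timer knob's axis, 37 mm above the panel, at grip height; at (-117, 0, 66) mm in the lower half's frame. z points out along the axis (35 degrees from vertical, leaning to the front); x lies along the bar and turns with it, white pointer on the -x half. Black bar 42 mm long, 14 thick, on a 44 mm disc whose face is 23 mm below this point; bar top 7 mm beyond it.
- timer (a joint): Angle of the timer knob, in rad: 0 = off, grows as the knob is turned clockwise (seen looking at the panel), end stop at 2.0. At 1.3 the pointer points straight up the slope; at the end stop it points 40 degrees to the right of that. It stays where it is left.
- spray: Bystander: tall black bottle with a slim neck, 52 mm in diameter, 190 mm high, standing at the steriliser's hinge side (robot's left). Origin: centre of its underside.
- jar: Bystander: glass jar with a steel lid, 60 mm in diameter, 75 mm high, standing on the panel's side (robot's right). Origin: centre of its underside.
- cup: Bystander: open steel cup, 64 mm in diameter, 70 mm high, standing on the robot's left, nearer than the bottle. Origin: centre of its underside.

How it is judged:
On the way, in this order (a step that is already met when the one before it is completed fails the run):
1. the upper half is shut, edge to edge (within 0.02 rad), and the timer has not yet been turned to its end (below 1.5 rad) (value of joint lid below 0.02 rad and value of joint timer below 1.5 rad), for 0.2 s.
2. with the steriliser shut, the timer knob is at its end stop (value of joint lid below 0.02 rad and value of joint timer above 1.93 rad), for 0.1 s.
At the end, for the whole second after the job is handed in: The upper half is shut to within 0.02 rad (a gap under 2.6 mm at the front edge), the timer knob is within 0.07 rad of its end stop at 2.0 rad, and the bottle, the jar and the cup are within 30 mm of where they were, upright (all of step 2 and distance of each of spray, jar, cup from where it was at the start of the episode below 0.03 m and angle between each of spray, jar, cup's own z axis and vertical below 0.2 rad); the robot touches nothing.
It fails at once if the upper half is slammed (swings shut faster than 3 rad/s) (velocity of joint lid below -3 rad/s).
It fails at once if the bottle, the jar or the cup is shifted by more than 30 mm (distance of any of spray, jar, cup from where it was at the start of the episode above 0.03 m).
It also fails if it takes over 48 s, if anything falls off the work surface, if the arm or the gripper's body presses on something with over 40 N, if the wrist force passes 120 N, or if a joint passes its speed limit or range.

## Working session

There is one attempt and no reset: what is moved stays moved. The work goes in short steps, each a Python script; the robot and the scene stay as the last script left them, time stands still between calls to the robot, and variables do not carry over. Pictures are saved under pics/ and viewed, at most 10 in all, crops included, and the job is handed in when it is done.

```bash
ls; mkdir -p pics
python3 - <<'E'
from workcell import robot
import cv2,numpy as np,pickle
fs={}
for n in ["scene","top"]:
    f=robot.grab_frame(n); fs[n]=f; cv2.imwrite(f"pics/{n}0.png",f["pixels"])
    C=-np.array(f["R"]).T@np.array(f["t"]); print(n,f["fx"],f["cx"],f["cy"],C.round(3),np.array(f["R"]).round(3).tolist())
pickle.dump(fs,open("f0.pkl","wb"))
s=robot.state();print(s["time_s"],s["eef_rot"],s["contact_force"],s["opening"])
E
```

```text
pics
scene 374.9444022342114 316.9856228735898 200.2799801285052 [ 1.036 -0.563  0.539] [[0.766, 0.643, -0.017], [0.336, -0.423, -0.841], [-0.548, 0.638, -0.54]]
top 411.2441101198108 313.4212567253162 195.78396074449446 [ 3.930e-01 -1.000e-03  1.048e+00] [[0.021, -1.0, -0.003], [-0.989, -0.02, -0.147], [0.147, 0.006, -0.989]]
0.1 [ 9.73578730e-01  2.28350886e-01 -8.17040994e-05 -5.68445673e-04] [-0.09750116  0.23062982  0.51851051] 0.09118757200005355
```

View pics/scene0.png

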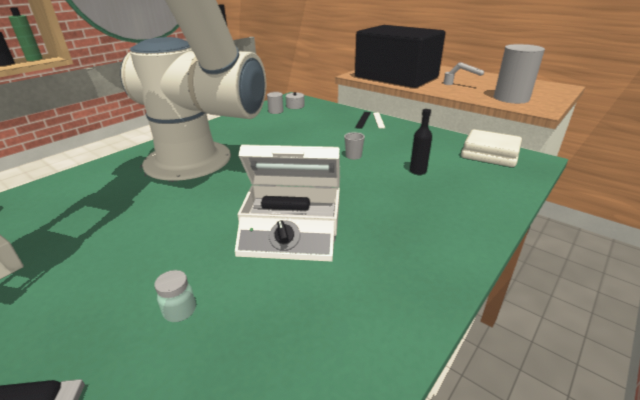

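View pics/top0.png

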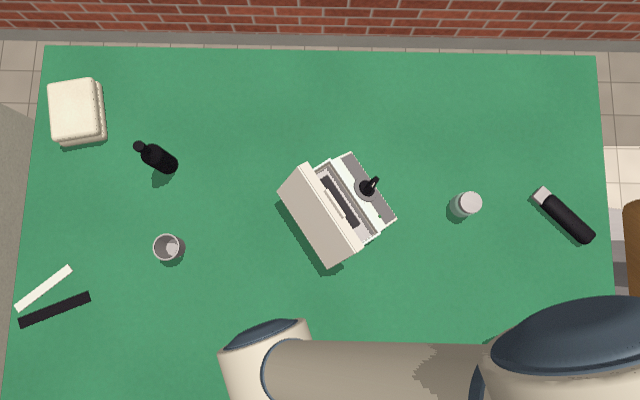

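The scene view shows the open steriliser around (290,205), its knob at (285,233), the jar at (175,295), the bottle at (421,150) and the cup at (354,146). In the top view the knob is at (368,187), with the lid tilted open toward the lower left. Next I'll look at enlarged crops.

Run:
```python
import cv2,pickle,numpy as np
fs=pickle.load(open("f0.pkl","rb"))
def crop(n,x,y,w,h,s):return cv2.resize(fs[n]["pixels"][y:y+h,x:x+w],None,fx=s,fy=s,interpolation=cv2.INTER_CUBIC)
a=crop("scene",225,140,130,125,4.6);cv2.imwrite("pics/c1.png",a)
a=crop("top",270,145,135,130,4.6);cv2.imwrite("pics/c2.png",a)
```

```text
(no output)
```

View pics/c1.png

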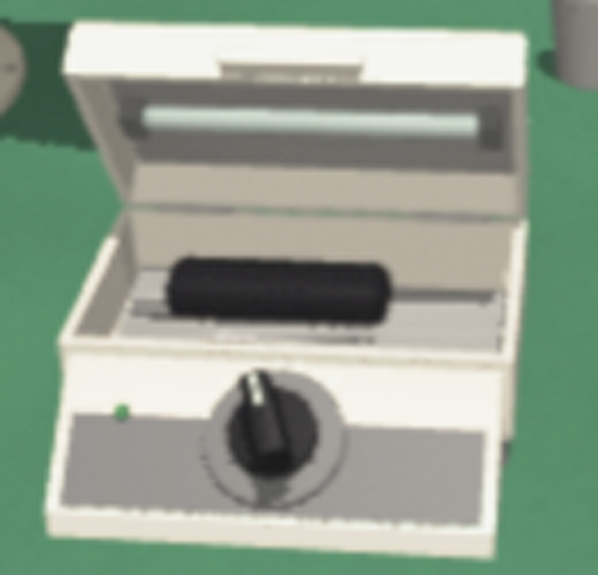

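View pics/c2.png

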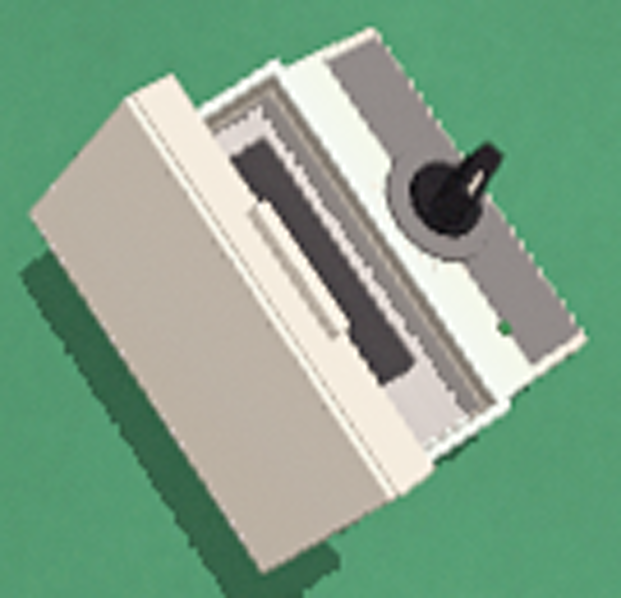

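The crops show the +y and -y ends of the front rim and the lid's mating edge in both views. Top crop: rim (505,403) and (278,62), lid edge (435,465) and (172,75). Scene crop: rim (60,345) and (510,362), lid edge (65,75) and (525,88). I'll triangulate these and check them against the given sizes.

```bash
cat > h.py <<'E'
import numpy as np
def ray(f,u,v,s=None,x0=0,y0=0):
    if s: u=x0+(u+.5)/s-.5; v=y0+(v+.5)/s-.5
    R=np.array(f["R"]);t=np.array(f["t"])
    d=R.T@np.array([(u-f["cx"])/f["fx"],(v-f["cy"])/f["fy"],1]);return -R.T@t,d/np.linalg.norm(d)
def plane(r,z): return r[0]+r[1]*(z-r[0][2])/r[1][2]
def tri(r1,r2):
    A=np.stack([r1[1],-r2[1]],1);k=np.linalg.lstsq(A,r2[0]-r1[0],rcond=None)[0]
    p=r1[0]+k[0]*r1[1];q=r2[0]+k[1]*r2[1];return (p+q)/2,np.linalg.norm(p-q)
E
python3 - <<'E'
import pickle,numpy as np;from h import *
np.set_printoptions(precision=4,suppress=True)
fs=pickle.load(open("f0.pkl","rb"))
T=lambda u,v:ray(fs["top"],u,v,4.6,270,145)
S=lambda u,v:ray(fs["scene"],u,v,4.6,225,140)
def rep(n,a,b):print(n,a,b,"len",np.linalg.norm(a-b),"xdir deg",np.degrees(np.arctan2(*(a-b)[:2][::-1]))-90)
a=plane(T(505,403),.065);b=plane(T(278,62),.065);rep("rim top",a,b)
a=plane(S(60,345),.065);b=plane(S(510,362),.065);rep("rim scene",a,b)
a=plane(T(585,338),.013);b=plane(T(375,30),.013);rep("panel top",a,b)
a=plane(S(50,512),.013);b=plane(S(495,525),.013);rep("panel scene",a,b)
a,e=tri(T(435,465),S(65,75));b,g=tri(T(172,75),S(525,88));rep("lid",a,b);print(e,g)
f=fs
for n,(u,v) in dict(jar=(469,203),cup=(166,247),botneck=(139,147)).items():
    z=dict(jar=.075,cup=.07,botneck=.19)[n];print(n,plane(ray(f["top"],u,v),z))
E
```

```text
rim top [ 0.454  -0.1539  0.065 ] [ 0.6328 -0.0336  0.065 ] len 0.2154765385952866 xdir deg -236.066382236107
rim scene [ 0.4542 -0.1578  0.065 ] [ 0.6325 -0.0333  0.065 ] len 0.21752731792762323 xdir deg -235.08909471061594
panel top [ 0.4937 -0.206   0.013 ] [ 0.665  -0.0896  0.013 ] len 0.2070674666552268 xdir deg -235.80841767861975
panel scene [ 0.4939 -0.2058  0.013 ] [ 0.6621 -0.0821  0.013 ] len 0.20875542316964768 xdir deg -233.6522749657899
lid [ 0.4178 -0.1047  0.1779] [0.5984 0.0202 0.1773] len 0.2195460351589896 xdir deg -235.336630059177
0.0009172222952000726 0.0006844549292893724
jar [ 0.5273 -0.366   0.075 ]
cup [0.4085 0.3509 0.07  ]
botneck [0.6185 0.3815 0.19  ]
```

Everything agrees: front rim about 0.216 m, lid edge 0.2195 m, lid radius 0.130 m. That gives a yaw of about 124.6°, a lid angle of about 1.03 rad and an origin near (0.5065, -0.041). I'll push the lid along its arc with closed vertical fingertips, checking IK for both jobs first.

```bash
cat >> h.py <<'E'
from scipy.spatial.transform import Rotation as Ro
yaw=np.radians(124.6);xs=np.array([np.cos(yaw),np.sin(yaw),0]);ys=np.array([-xs[1],xs[0],0]);zs=np.array([0,0,1.])
O=np.array([.5065,-.0411,0]); H=O+.065*xs+.066*zs
def q(y,z): return Ro.from_matrix(np.stack([np.cross(y,z),y,z],1)).as_quat()
def lidtcp(a,gap=0,r=.12,h=.03):
    "TCP with the vertical finger's front-bottom edge on the lid's outer face"
    p=H-xs*(r*np.cos(a)-(h+gap)*np.sin(a))+zs*(r*np.sin(a)+(h+gap)*np.cos(a))
    return p+xs*.016*np.cos(0)+zs*.025
zk=-np.sin(np.radians(35))*xs+np.cos(np.radians(35))*zs
G=O-.117*xs+.066*zs
ups=np.cos(np.radians(35))*xs+np.sin(np.radians(35))*zs
def knobq(t,sgn=1):
    bar=Ro.from_rotvec(-(t-1.3)*zk).apply(ups)   # pointer direction
    z=-zk;return q(sgn*np.cross(zk,bar),z)
E
python3 - <<'E'
from workcell import robot;from h import *
np.set_printoptions(precision=2,suppress=True)
for s in (1,-1):
    Q=q(s*ys,-zs)
    for a,g in ((1.03,.03),(1.03,0),(.5,0),(0,0)): print(s,a,lidtcp(a,g),np.array(robot.solve_ik(lidtcp(a,g),Q)))
for s in (1,-1):
    for t in (.8,1.0,1.5,2.15):
        for d in (0,.1): print(s,t,d,robot.solve_ik(G+zk*(.006+d),knobq(t,s)))
E
```

```text
1 1.03 [0.47 0.02 0.22] [-0.09  0.29  1.74 -0.    1.11  2.45]
1 1.03 [ 0.48 -0.    0.21] [-0.13  0.33  1.73 -0.    1.08  2.4 ]
1 0.5 [ 0.51 -0.05  0.17] [-0.21  0.42  1.69 -0.    1.03  2.33]
1 0 [ 0.53 -0.07  0.12] [-0.25  0.52  1.7  -0.    0.92  2.29]
-1 1.03 [0.47 0.02 0.22] [-0.09  0.29  1.74 -0.    1.11 -0.7 ]
-1 1.03 [ 0.48 -0.    0.21] [-0.13  0.33  1.73 -0.    1.08 -0.74]
-1 0.5 [ 0.51 -0.05  0.17] [-0.21  0.42  1.69 -0.    1.03 -0.82]
-1 0 [ 0.53 -0.07  0.12] [-0.25  0.52  1.7  -0.    0.92 -0.85]
1 0.8 0 [-0.49  0.89  1.2   0.27  1.61  1.48]
1 0.8 0.1 [-0.52  0.87  0.99  0.26  1.84  1.51]
1 1.0 0 [-0.49  0.89  1.2   0.27  1.61  1.68]
1 1.0 0.1 [-0.52  0.87  0.99  0.26  1.84  1.71]
1 1.5 0 [-0.49  0.89  1.2   0.27  1.61  2.18]
1 1.5 0.1 [-0.52  0.87  0.99  0.26  1.84  2.21]
1 2.15 0 [-0.49  0.89  1.2   0.27  1.61  2.83]
1 2.15 0.1 [-0.52  0.87  0.99  0.26  1.84  2.86]
-1 0.8 0 [-0.49  0.89  1.2   0.27  1.61 -1.66]
-1 0.8 0.1 [-0.52  0.87  0.99  0.26  1.84 -1.63]
-1 1.0 0 [-0.49  0.89  1.2   0.27  1.61 -1.46]
-1 1.0 0.1 [-0.52  0.87  0.99  0.26  1.84 -1.43]
-1 1.5 0 [-0.49  0.89  1.2   0.27  1.61 -0.96]
-1 1.5 0.1 [-0.52  0.87  0.99  0.26  1.84 -0.93]
-1 2.15 0 [-0.49  0.89  1.2   0.27  1.61 -0.31]
-1 2.15 0.1 [-0.52  0.87  0.99  0.26  1.84 -0.28]
```

Run:
```python
from workcell import robot;from h import *
import cv2,pickle
np.set_printoptions(precision=3,suppress=True)
Q=q(-ys,-zs)
F=lambda: np.array(robot.state()["contact_force"])
robot.movel([.278,-.56,.36],vel=.25)
robot.move_gripper(0)
P=lidtcp(1.03,.03);robot.move_pose(P+zs*.12,Q);robot.movel(P,vel=.15)
f0=F();print("t",robot.state()["time_s"],f0)
for a in np.linspace(1.03,.02,11):
    robot.movel(lidtcp(a),vel=.07);d=F()-f0;print(round(a,2),d)
    if np.linalg.norm(d)>30:print("STOP");break
else:
    p=lidtcp(.02)
    for i in range(10):
        p=p-zs*.001;robot.movel(p,vel=.03);d=F()-f0;print(p[2]-.025,d)
        if d[2]>15:break
    robot.hold(.3);print(F()-f0)
fs={n:robot.grab_frame(n) for n in("scene","top")};pickle.dump(fs,open("f1.pkl","wb"))
print(robot.state()["time_s"],robot.state()["position"])
cr=lambda n,x,y,w,h,s:cv2.resize(fs[n]["pixels"][y:y+h,x:x+w],None,fx=s,fy=s,interpolation=cv2.INTER_CUBIC)
cv2.imwrite("pics/c3.png",cr("scene",225,140,130,125,4.6))
```

```text
t 5.225 [-0.308 -1.326 -0.089]
1.03 [ 0.667  1.064 -0.042]
0.93 [0.886 1.305 0.148]
0.83 [0.115 0.958 0.476]
0.73 [-0.152  2.073  0.58 ]
0.63 [-0.306  1.965  0.179]
0.52 [ 0.099  1.44  -0.617]
0.42 [-0.004  1.428  0.678]
0.32 [0.392 1.662 0.693]
0.22 [ 0.045  1.447 -0.205]
0.12 [ 0.482  1.749 -0.32 ]
0.02 [0.508 1.544 0.156]
0.0973938402031973 [-0.328  1.647  0.18 ]
0.0963938402031973 [-0.338  1.109 -0.256]
0.0953938402031973 [-3.363  2.874 17.098]
[-4.129  1.317 16.353]
10.2 [ 0.528 -0.073  0.121]
```

View pics/c3.png

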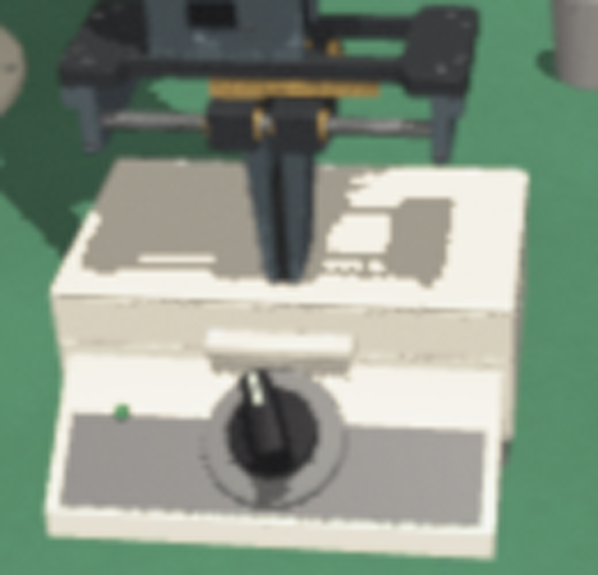

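The lid is down flush, with its edge along the rim near y≈350 in the crop and a firm 17 N stop at z≈0.095. The knob's white pointer runs from about (251,374) to (261,404) in the crop, and the dark bar's top continues to about (277,450). I'll cast these onto the plane of the bar's top face for the start angle.

Run:
```python
import pickle;from h import *
np.set_printoptions(precision=4,suppress=True)
f=pickle.load(open("f1.pkl","rb"))["scene"]
P0=G+.007*zk
def onp(u,v):
    c,d=ray(f,u,v,4.6,225,140);return c+d*((P0-c)@zk)/(d@zk)
l=-np.cross(ups,zk) # left/right
r=np.cross(ups,zk)  # right seen looking at panel
for p in [(251,374),(261,404),(240,380),(266,371),(277,450)]:
    d=onp(*p)-P0;print(p,"up %.1f right %.1f mm"%(d@ups*1e3,d@r*1e3))
a=onp(251,374);b=onp(261,404);d=a-b;print("timer",1.3+np.arctan2(d@r,d@ups))
```

```text
(251, 374) up 17.7 right -7.2 mm
(261, 404) up 3.7 right -1.2 mm
(240, 380) up 14.7 right -11.9 mm
(266, 371) up 19.5 right -0.5 mm
(277, 450) up -17.4 right 8.3 mm
timer 0.8919187473072363
```

Run:
```python
from workcell import robot;from h import *
import cv2
np.set_printoptions(precision=2,suppress=True)
p=np.array(robot.state()["position"]);robot.movel(p+zs*.12,vel=.15)
robot.move_gripper(.045)
Q=knobq(.89,-1)
robot.move_pose(G+zk*.106,Q);robot.movel(G+zk*.006,vel=.08)
print(robot.state()["time_s"],np.array(robot.state()["contact_force"]))
robot.move_gripper(0,squeeze=30);s=robot.state()
print("grip",s["opening"],s["gripper_force"],np.array(s["contact_force"]))
j=np.array(s["joints"]);m0=np.array(s["torque"])
for t in list(np.arange(1.05,1.9,.15))+list(np.arange(1.9,2.09,.04)):
    k=j.copy();k[5]+=t-.89;robot.movej(k);s=robot.state()
    m=(np.array(s["torque"])-m0);print(round(t,2),"Mz %.2f"%(m@zk),np.array(s["contact_force"]),round(s["opening"],4))
    if np.linalg.norm(s["contact_force"])>50 or abs(m@zk)>2.5:print("stop");break
print(s["time_s"]);f=robot.grab_frame("scene");cv2.imwrite("pics/c4.png",cv2.resize(f["pixels"][100:265,225:375],None,fx=3.5,fy=3.5,interpolation=cv2.INTER_CUBIC))
```

```text
14.1917 [ 0.17 -0.64 -0.25]
grip 0.014027592121021882 29.988993108272552 [-2.09 -6.52 -1.17]
1.05 Mz -0.10 [-0.32 -1.2   0.38] 0.0138
1.2 Mz -0.10 [-1.73 -3.23  0.06] 0.0137
1.35 Mz -0.06 [-3.7  -4.12  0.44] 0.0139
1.5 Mz -0.15 [-3.19 -5.17 -0.19] 0.0138
1.65 Mz -0.15 [-5.05 -5.74  0.54] 0.014
1.8 Mz -0.15 [-4.62 -5.67  1.03] 0.0137
1.9 Mz -0.14 [-5.5  -5.64  1.14] 0.0139
1.94 Mz -0.15 [-4.71 -5.15  1.79] 0.014
1.98 Mz -0.17 [-5.48 -5.    0.77] 0.014
2.02 Mz 0.66 [-5.22 -6.01  0.98] 0.0137
2.06 Mz 1.05 [-6.61 -6.35  0.62] 0.0149
17.6833
```

View pics/c4.png

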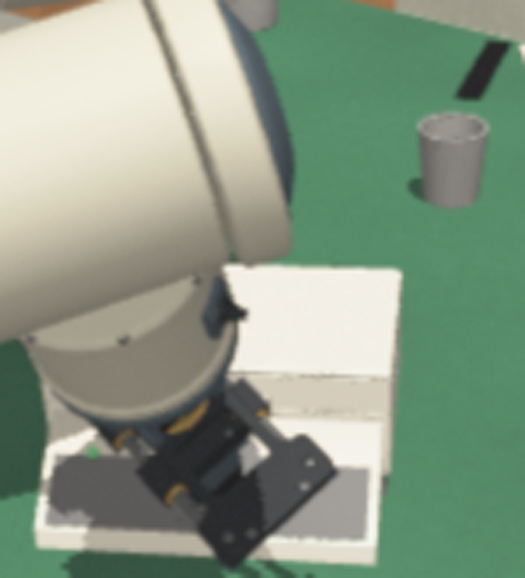

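The stop shows as a moment step (from -0.17 to +1.05 N m) at about 2.0 rad, and the lid is still shut in the picture. Next I'll release, back off along the axis and check.

Run:
```python
from workcell import robot;from h import *
import cv2
robot.move_gripper(.04);p=np.array(robot.state()["position"])
robot.movel(p+zk*.12,vel=.1);robot.movel(p+zk*.12+np.array([-.12,-.12,.15]),vel=.25)
print(robot.state()["time_s"],robot.state()["contact_force"])
f=robot.grab_frame("scene");t=robot.grab_frame("top")
a=cv2.resize(f["pixels"][140:265,225:355],None,fx=4.6,fy=4.6,interpolation=cv2.INTER_CUBIC)
cv2.imwrite("pics/c5.png",a);cv2.imwrite("pics/c6.png",f["pixels"])
import pickle;pickle.dump(dict(scene=f,top=t),open("f2.pkl","wb"))
```

```text
20.7167 [ 0.51963417 -0.04159955 -0.56435916]
```

View pics/c5.png

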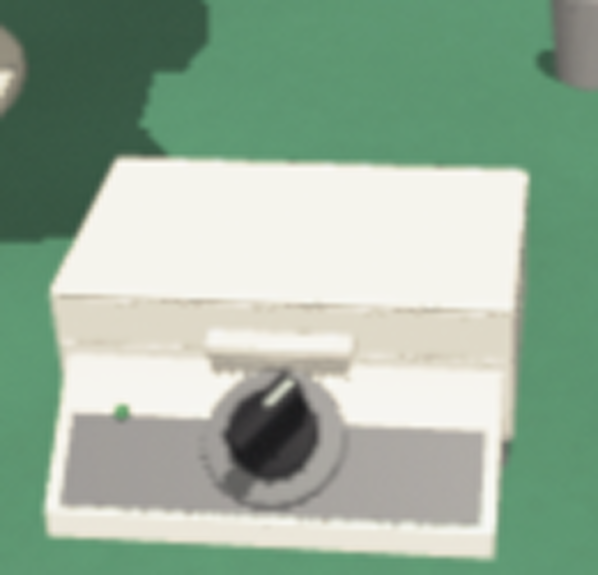

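View pics/c6.png

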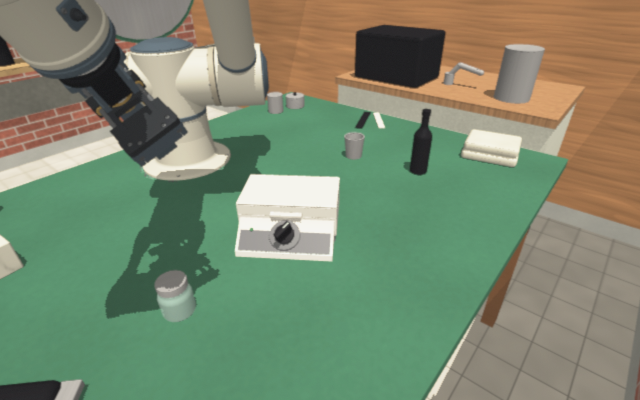

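The lid is flush with no gap along (60–510, 345–362). The pointer now points up and to the right, from about (266,404) to (291,379). The jar (175,295), bottle (421,150) and cup (354,146) are where they were. I'll check the pointer angle and hand in if it agrees.

Run:
```python
import pickle;from h import *
from workcell import robot
f=pickle.load(open("f2.pkl","rb"))["scene"];P0=G+.007*zk;r=np.cross(ups,zk)
def onp(u,v):
    c,d=ray(f,u,v,4.6,225,140);return c+d*((P0-c)@zk)/(d@zk)
d=onp(291,379)-onp(266,404);t=1.3+np.arctan2(d@r,d@ups);print(t)
if abs(t-2)<.2: print(robot.hand_in())
```

```text
1.9894232147052948
the job is handed in; nothing more can be done
None
```

The steriliser is shut flush, the timer knob is at its end stop (pointer measured at 1.99 rad), the bottle, jar and cup look unmoved in the last picture, and the job was handed in at about 21 s; no verdict came back.

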